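# Close the test enclosure and lock its quarter-turn fastener

## Task

Close up the grey test enclosure over its circuit board: with your fingertips push the yellow lip until the sliding cover panel is fully shut, and only then set a fingertip in the slot of the orange fastener and turn it a quarter turn clockwise, to its stop, so that the panel is locked. Push and turn gently, pinch nothing, leave the mug, spool and cutters where they are, and finish clear of everything.

Things in the scene. Friction and masses are not known exactly. Their poses are not given: they have to be found in the camera images.
- case: The dark grey test enclosure, 220 (its x) x 360 (its y) x 94 mm high, fixed to the bench; origin at the centre of its underside, z up. The light-grey cover panel slides along the case's y on top of it between two dark side rails (tops 94 mm above the bench, 18 mm wide, their inner faces 86 mm either side of the case's centre line) and shuts towards the case's +y. Behind the panel (-y side) the case has a flat deck 70 mm above the bench that reaches to y = -180 mm.
- panel (a joint): How far the cover panel is still open, in m: 0 is fully shut, where it meets a sprung stop of 2.5 N per mm (values down to -0.007 when pressed into it), 0.12 fully open. It slides with a friction of about 5 N and stays where it is left. The panel plate is 4 mm thick, its top 88 mm above the bench. Once the fastener is locked the panel can no longer open.
- lip (a point): Middle of the top edge of the rear (-y) face of the yellow push lip, an upright strip along the panel's trailing edge: 80 mm long (along the case's x), 6 mm thick, its top 114 mm above the bench, 26 mm above the panel. Same axes as the case; push the lip towards +y. It moves with the panel: when the panel is shut it lies at y = -40 mm in the case's frame.
- fastener (a joint): Turn of the quarter-turn fastener, in rad, growing clockwise from above: 0 open (slot along the case's y), 1.571 locked (slot along the case's x, in line with two green marks on the panel). Just beyond, at about 1.65, is a springy stop (some 3 N m per rad, hard at 1.9). Friction 0.04 N m; it stays where left. A tongue below blocks the turn unless the panel is within about 5 mm of shut.
- slot (a point): Middle of the slot's floor, on the turning axis of the fastener, 93 mm above the bench. The fastener is an 80 mm wide round disc on the panel with two raised orange cheeks; between them a slot 32 mm wide and 14 mm deep runs right across the disc, open at both ends. The y axis of this frame runs along the slot (either end is alike), z up. It moves with the panel: 52 mm towards +y from the lip's rear face, at x = 0 and, when shut, y = 12 mm in the case's frame.
- mug: Blue mug, 76 mm wide, 90 mm high, origin under its centre. Loose; leave it alone.
- spool: Bright metal spool standing on end, 56 mm wide, 42 mm high, origin under its centre. Loose; leave it alone.
- cutters: Wire cutters with green handles lying flat, 180 x 66 x 14 mm, origin under the pivot, handles towards its -x. Loose; leave it alone.

How it is judged:
On the way, in this order (a step that is already met when the one before it is completed fails the run):
1. the panel is pushed fully shut while the fastener is still open (value of joint panel below 0.005 m and value of joint fastener below 0.5 rad), for 0.2 s.
2. the fastener is turned a quarter turn to its stop (value of joint fastener above 1.4 rad), for 0.2 s.
At the end, for the whole second after the job is handed in: The panel is shut to within 5 mm and the fastener turned clockwise to within 10 degrees of locked (above 1.4 rad), both staying so; the robot clear of everything (value of joint panel below 0.005 m and value of joint fastener above 1.4 rad); the robot touches nothing.
It fails at once if the mug is lifted, tipped or moved more than 20 mm (distance of mug from where it was at the start of the episode above 0.02 m or angle between mug's own z axis and vertical above 0.5 rad).
It fails at once if the spool is lifted, tipped or moved more than 20 mm (distance of spool from where it was at the start of the episode above 0.02 m or angle between spool's own z axis and vertical above 0.5 rad).
It fails at once if the cutters is lifted, tipped or moved more than 20 mm (distance of cutters from where it was at the start of the episode above 0.02 m or angle between cutters's own z axis and vertical above 0.5 rad).
It fails at once if the enclosure, its lip or fastener is forced or pinched (over 35 N from the fingers) (contact force between the fingers and case above 35 N).
It also fails if it takes over 51 s, if anything falls off the work surface, if the arm or the gripper's body presses on something with over 40 N, if the wrist force passes 120 N, or if a joint passes its speed limit or range.

## Robot

A 6-joint arm with a two-finger parallel gripper is mounted at the origin on the work surface. World frame = base frame: x ahead of the robot, y to its left, z up, the work surface at z = 0. Lengths are in m, angles in rad, forces in N, time in s.
With the tool pointing down it reaches from about 0.275 to 0.85 m from the base axis. Payload 19 kg.
Tool frame: the origin (TCP) lies at the centre of the arm's flange, where the gripper is bolted on; the fingertips stand 173 mm ahead of it and the grasp point (between the pads) lies 155 mm ahead of it; z points along the fingers, y is the line along which they close (so a half turn about z gives the same grasp; the last joint's range is limited). The gripper opens to 85 mm and grips with 20 to 120 N. Pads are 22 mm wide; open, the fingers measure 114 mm over their backs; the gripper's body (76 mm by 85 mm) begins 54 mm behind the grasp point. The pads swing forward as they close: fully open they stand 13 mm farther back than shut.
Start: joints at [-1.408, 0.15, 1.437, -0, 1.554, -0.134], TCP at [0.168, -0.55, 0.405] pointing down, gripper open.
Joint ranges: [-2.8, 2.8], [-0.68, 2.1], [0.12, 2.68], [-1.39, 4.53], [0.16, 2.79], [-2.81, 2.81]. Speed limits (rad/s): [1.89, 1.89, 2.22, 3.01, 3.01, 3.01].

## Interface

Orientations are given as a unit quaternion [x, y, z, w].
In Python, from bench import sensors, eyes, ticket gives the robot as it stands.
- The arm moves only by the shell command python3 -m handwheel 'ROWS' [OPENING] [FORCE]. ROWS is JSON, a list of rows, each a list of 2 entries, a list of its own where there are three numbers: the shift along the tool's x, y, z as a fraction of full scale, then the turn, a rotation vector about the tool's x, y, z as a fraction of full scale. A call has 1 to 12 rows; each row is the pose to reach, as a shift and turn from the pose commanded when the call began, along the tool's axes at that moment, turning the shorter way round; what a row does not reach only later rows make up. Full scale, the value 1, is 0.3 m for a shift and pi rad for a turn. A row lasts 1/8 s, in which the tool goes at most 62.5 mm and 10.7 degrees, less where a joint would pass 70% of its speed; a pose out of reach is approached as far as the arm can. A call with a number of a shift or a turn outside -1 to 1 is refused whole. A call with a gripper value outside its range is refused whole. OPENING is the opening, from 0 (shut) to 1 (fully open), set as the call begins (- or left out, the last holds). The fingers move at their own pace and stop on an object; FORCE is the grip in N (left out, the last holds). Time passes only in rows, so rows that repeat a pose let the fingers close. It gives the time, the measured TCP pose, the force, the opening and the grip force at its end, in the units of the state.
- sensors.observe(): the state, without advancing time (a new reading comes with each control period).
- eyes.read_camera(name): name is "scene" or "top" or "wrist"; returns a dict with "img" (400x640x3 uint8, red, green, blue), "depth" (400x640 float32, m along the optical axis (not along the pixel's ray), 0 where there is no reading), "fovy" (degrees; the focal length in pixels is half the picture's height over the tangent of half this angle, whatever the lens; pixels are square), "cx", "cy" (the principal point, pixels), "cam_to_world" (4x4, takes a point from camera to world coordinates); the wrist camera has in their place "tool_from_camera" (4x4, takes a point from camera to tool coordinates, whose origin is the TCP and whose axes are the flange's). Camera axes: x right, y down, z forward; pixel columns grow to the right and rows downward; lengths in m; the calibration is good to about 2 mm. A picture is of the moment at which its call begins: read the wrist's pose just before it.
- ticket.finish_job(): hands the job in; it is judged then, once.
The state is a dict: "time": time; "joint_positions": joint angles; "dq": joint speeds; "joint_efforts": joint torques, N m; "tool_pos": TCP position; "ee_rot": TCP orientation; "contact_force": force on the tool from outside, world axes, zero at the start; "wrist_torque": the same for the moment, N m; "finger_gap": finger opening in m; "finger_force": force on a finger pad.
Only numpy, scipy, OpenCV 4.12 (cv2) and the standard library are available. Lean on these libraries where they do the work, as an engineer would, in place of code of your own. Each camera call takes 0.05 s, during which the arm holds its last target. There are 200 camera calls.

## Working session

There is one attempt and no reset: what is moved stays moved. The work goes in short steps, Python scripts to look and compute and a shell command to move; the robot and the scene stay as the last step left them, time stands still between calls to the robot, and variables do not carry over. Pictures are saved under pics/ and viewed, at most 10 in all, crops included, and the job is handed in when it is done.

```bash
mkdir -p pics; cat > h.py <<'E'
import numpy as np, cv2
from bench import sensors, eyes, ticket
from scipy.spatial.transform import Rotation as R
def cam(name):
    s=sensors.observe(); c=eyes.read_camera(name)
    if name=="wrist":
        T=np.eye(4);T[:3,:3]=R.from_quat(s["ee_rot"]).as_matrix();T[:3,3]=s["tool_pos"]
        c["T"]=T@np.array(c["tool_from_camera"])
    else: c["T"]=np.array(c["cam_to_world"])
    c["f"]=200/np.tan(np.radians(c["fovy"])/2); return c
def onplane(c,uv,z):
    uv=np.atleast_2d(uv).astype(float)
    d=np.c_[(uv[:,0]-c["cx"])/c["f"],(uv[:,1]-c["cy"])/c["f"],np.ones(len(uv))]@c["T"][:3,:3].T
    o=c["T"][:3,3]; return o+d*((z-o[2])/d[:,2])[:,None]
def cloud(c):
    v,u=np.mgrid[:400,:640]; d=c["depth"]
    p=np.stack([(u-c["cx"])/c["f"]*d,(v-c["cy"])/c["f"]*d,d],-1)
    return p@c["T"][:3,:3].T+c["T"][:3,3]
def save(c,n): cv2.imwrite("pics/"+n,c["img"][:,:,::-1])
def mask(c,lo,hi):
    return cv2.inRange(cv2.cvtColor(c["img"],cv2.COLOR_RGB2HSV),lo,hi)
E
python3 - <<'E'
from h import *
np.set_printoptions(precision=4,suppress=True)
for n in("top","scene"):
    c=cam(n); save(c,n+"0.png"); P=cloud(c); print(n,c["T"][:3,3],c["f"])
    for k,lo,hi in(("yellow",(22,120,120),(35,255,255)),("orange",(5,150,120),(20,255,255)),("green",(40,80,60),(85,255,255)),("blue",(95,120,60),(125,255,255))):
        m=mask(c,lo,hi); N,L,S,C=cv2.connectedComponentsWithStats(m)
        for i in range(1,N):
            if S[i,4]>25:
                q=P[(L==i)&(c["depth"]>0)]; print(k,S[i],C[i],np.median(q,0) if len(q) else None, cv2.minAreaRect(np.argwhere(L==i)[:,::-1].astype(np.float32)))
print(sensors.observe())
E
```

```text
top [0.5257 0.0924 0.9046] 362.6481145985035
orange [613 128  27  57 644] [629.2655 153.0109] [ 0.7625 -0.7645  0.0068] ((626.0, 156.0), (56.0, 26.0), 90.0)
orange [330 205   8  17  34] [333.3529 212.8235] [0.6046 0.0274 0.1132] ((333.4999694824219, 213.0), (16.71257972717285, 2.7854299545288086), 68.19859313964844)
orange [299 212  30  15 236] [312.6356 217.9915] [0.5948 0.0745 0.1064] ((312.3078308105469, 217.18505859375), (10.081694602966309, 30.662670135498047), 72.6459732055664)
orange [336 221   9  17  37] [340.0811 229.7027] [0.5669 0.015  0.1131] ((339.9655456542969, 229.41378784179688), (17.08397102355957, 2.5997347831726074), 68.19859313964844)
orange [238 229  13  10  85] [243.7529 233.9765] [0.5651 0.2365 0.0335] ((243.52943420410156, 234.11766052246094), (8.731282234191895, 11.156638145446777), 75.96376037597656)
orange [304 232  30  15 236] [319.6907 239.9449] [0.5462 0.0588 0.1065] ((319.8019104003906, 240.7777099609375), (10.107466697692871, 30.363994598388672), 73.0724868774414)
orange [241 247  20  25 221] [251.9819 260.3529] [0.4994 0.2167 0.0332] ((248.60343933105
[... 2103 characters left out ...]
1.0), 90.0)
blue [  13   44  106   63 3812] [64.3295 74.5428] [ 0.5983 -1.5557 -0.0841] ((64.626708984375, 76.42123413085938), (111.726806640625, 50.23568344116211), 24.443954467773438)
{'time': 0.1, 'joint_positions': array([-1.408 ,  0.1509,  1.438 , -0.    ,  1.5538, -0.1339]), 'dq': array([ 0.0003,  0.0018, -0.    ,  0.0011, -0.0009, -0.0001]), 'joint_efforts': array([  0.0048, -71.4378, -57.1799,  -0.0001,   0.0071,  -0.    ]), 'tool_pos': array([ 0.1681, -0.5498,  0.4041]), 'ee_rot': array([ 0.989 ,  0.1478, -0.    , -0.0005]), 'contact_force': array([-1.1107, -0.4501,  0.1321]), 'wrist_torque': array([ 0.0131,  0.0101, -0.0223]), 'finger_force': 0.0, 'finger_gap': 0.08537302611021057}
```

```bash
python3 - <<'E'
import cv2
a=cv2.imread("pics/top0.png")[130:330,190:450]
cv2.imwrite("pics/t.png",cv2.resize(a,None,fx=3,fy=3))
E
```

```text
(no output)
```

View pics/t.png

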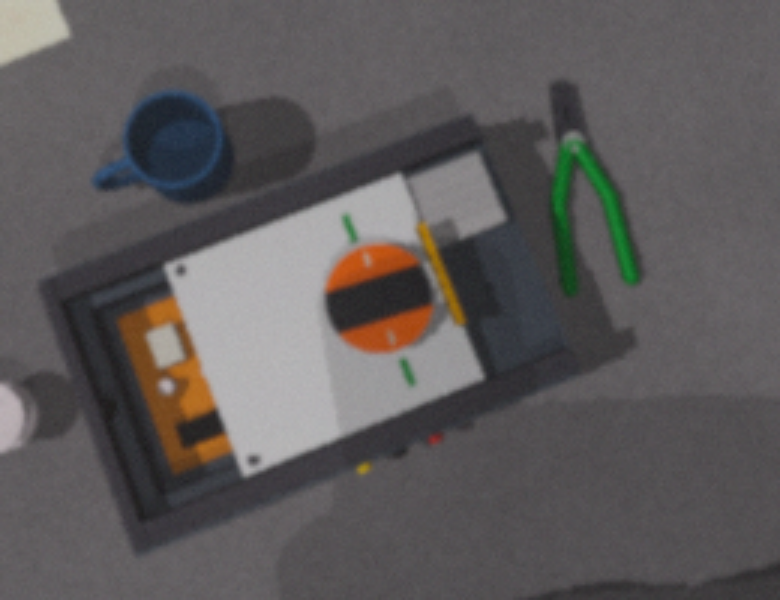

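View pics/scene0.png

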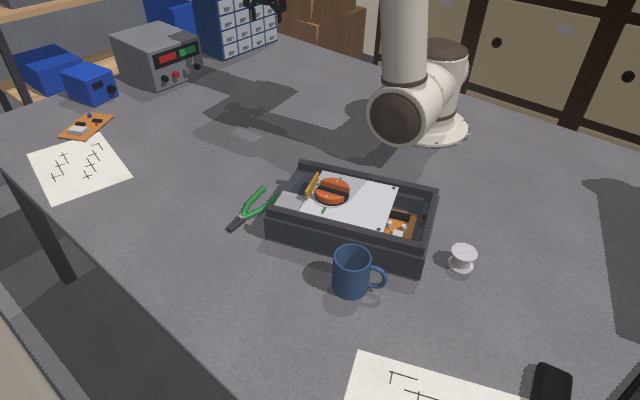

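The top view shows the case at about 18° yaw. The lip is near px (337,221), the fastener centre near (317,229), and the slot runs along the case's y. The mug is beyond the case at about (248,178), the cutters behind it at about (386,200), and the spool off the +y end at (192,268). The scene view agrees.

```bash
python3 - <<'E'
from h import *
np.set_printoptions(precision=4,suppress=True)
c=cam("top")
px=lambda x,y:(190+x/3,130+y/3)
K=onplane(c,[px(472,115),px(580,355),px(138,552),px(40,285)],.094); print("corners",K)
cen=K.mean(0)[:2]; e=(K[0]+K[1]-K[2]-K[3])[:2]/2; print("cen",cen,"len",np.linalg.norm(e),"w",np.linalg.norm((K[0]-K[1])[:2]),np.linalg.norm((K[2]-K[3])[:2]))
y=-e/np.linalg.norm(e); print("yaw of case x",np.degrees(np.arctan2(y[1],y[0]))-90)
m=mask(c,(5,150,120),(20,255,255)); N,L,S,C=cv2.connectedComponentsWithStats(m)
big=[C[i] for i in range(1,N) if 200<S[i,4]<300 and 290<C[i][0]<330]
ch=onplane(c,big,.107); print("cheeks",ch); f=ch.mean(0)[:2]
d=(ch[0]-ch[1])[:2]; print("yaw from cheeks",np.degrees(np.arctan2(d[1],d[0])))
x=np.array([y[1],-y[0]])
lp=onplane(c,np.array([C[i] for i in range(1,N) if 30<S[i,4]<50]),.114).mean(0)[:2]
for n,p in(("slot",f),("lip",lp)): print(n,p,"in case",(p-cen)@x,(p-cen)@y)
E
```

```text
corners [[ 0.7087 -0.0074  0.094 ]
 [ 0.5256 -0.0828  0.094 ]
 [ 0.3914  0.2417  0.094 ]
 [ 0.5837  0.3159  0.094 ]]
cen [0.5523 0.1168] len 0.3488887426778573 w 0.1979889013662877 0.20611268985836503
yaw of case x 21.80870189509261
cheeks [[0.5946 0.0742 0.107 ]
 [0.5463 0.0593 0.107 ]]
yaw from cheeks 17.058593310963133Traceback (most recent call last):
  File "<stdin>", line 13, in <module>
  File "h.py", line 13, in onplane
    d=np.c_[(uv[:,0]-c["cx"])/c["f"],(uv[:,1]-c["cy"])/c["f"],np.ones(len(uv))]@c["T"][:3,:3].T
             ~~^^^^^
IndexError: index 0 is out of bounds for axis 1 with size 0
```

```bash
python3 -m handwheel '[[[0.95,-0.6,0],[0,0,-0.5]],[[0.95,-0.6,0],[0,0,-0.5]],[[0.95,-0.6,0],[0,0,-0.5]],[[0.95,-0.6,0],[0,0,-0.5]],[[0.95,-0.6,0],[0,0,-0.5]],[[0.95,-0.6,0],[0,0,-0.5]],[[0.95,-0.6,0],[0,0,-0.5]],[[0.95,-0.6,0],[0,0,-0.5]],[[0.95,-0.6,0],[0,0,-0.5]],[[0.95,-0.6,0],[0,0,-0.5]],[[0.95,-0.6,0],[0,0,-0.5]]]' 0.35 20
cat > to.py <<'E'
# to.py x y z yaw_deg(tool x): prints shift/turn fractions
import sys; from h import *
x,y,z,w=map(float,sys.argv[1:]); s=sensors.observe()
q=R.from_quat(s["ee_rot"]); g=R.from_euler("z",w,degrees=True)*R.from_euler("x",180,degrees=True)
print("shift",np.round(q.inv().apply(np.array([x,y,z])-s["tool_pos"])/.3,4),"turn",np.round((q.inv()*g).as_rotvec()/np.pi,4))
a=q.as_matrix()[:,0]; print("pos",np.round(s["tool_pos"],4),"yaw",np.degrees(np.arctan2(a[1],a[0])).round(2),"F",np.round(s["contact_force"],1),"q",np.round(s["joint_positions"],2),"gap",s["finger_gap"])
E
python3 to.py .609 -.038 .405 201.7
```

```text
time: 1.52
tool_pos: [0.388, -0.2944, 0.4046]
ee_rot: [0.596, 0.803, 0.0, -0.0]
contact_force: [0.0, 0.3, 0.1]
finger_gap: 0.0297
finger_force: 0.0
shift [ 0.6036  0.9532 -0.0012] turn [ 1.000e-04 -1.000e-04 -5.267e-01]
pos [ 0.388  -0.2944  0.4046] yaw 106.9 F [0.  0.3 0.1] q [-0.81 -0.03  1.63  0.    1.54 -1.1 ] gap 0.029745258242049984
```

```bash
python3 -m handwheel '[[[0.604,0.953,0],[0,0,-0.527]],[[0.604,0.953,0],[0,0,-0.527]],[[0.604,0.953,0],[0,0,-0.527]],[[0.604,0.953,0],[0,0,-0.527]],[[0.604,0.953,0],[0,0,-0.527]],[[0.604,0.953,0],[0,0,-0.527]],[[0.604,0.953,0],[0,0,-0.527]],[[0.604,0.953,0],[0,0,-0.527]],[[0.604,0.953,0],[0,0,-0.527]],[[0.604,0.953,0],[0,0,-0.527]],[[0.604,0.953,0],[0,0,-0.527]]]'
python3 - <<'E'
from h import *
np.set_printoptions(precision=4,suppress=True)
c=cam("wrist"); save(c,"w1.png"); P=cloud(c); print(c["T"][:3,3],sensors.observe()["joint_positions"])
for k,lo,hi in(("yellow/orange",(3,130,100),(35,255,255)),("green",(40,80,60),(85,255,255))):
    N,L,S,C=cv2.connectedComponentsWithStats(mask(c,lo,hi))
    for i in range(1,N):
        if S[i,4]>100:
            q=P[(L==i)&(c["depth"]>0)]; print(k,S[i],C[i],np.median(q,0) if len(q) else None,cv2.minAreaRect(np.argwhere(L==i)[:,::-1].astype(np.float32)))
# tip height from the scene view
s=sensors.observe(); d=cam("scene"); Q=cloud(d).reshape(-1,3)[d["depth"].ravel()>0]
k=(np.linalg.norm(Q[:,:2]-s["tool_pos"][:2],axis=1)<.045)&(Q[:,2]>.15); print("tip z",np.percentile(Q[k,2],[0,1,3]),s["tool_pos"],k.sum())
E
```

```text
time: 2.9
tool_pos: [0.6085, -0.0375, 0.4047]
ee_rot: [-0.188, 0.982, 0.0, -0.0]
contact_force: [0.1, -0.3, 1.0]
finger_gap: 0.0299
finger_force: 0.0
[ 0.5396 -0.0645  0.3735] [-0.188   0.2228  1.3522  0.0001  1.5666 -2.1368]
yellow/orange [568 128  19  54 285] [577.1404 153.393 ] [0.4662 0.2344 0.034 ] ((577.0324096679688, 154.376953125), (5.64975118637085, 54.05437469482422), 14.743562698364258)
yellow/orange [382 154  13  82 571] [387.8687 193.0753] [0.5815 0.02   0.1135] ((387.9834289550781, 194.57199096679688), (10.256562232971191, 81.05291748046875), 1.6602823734283447)
yellow/orange [ 400  155   76   29 1444] [438.5339 169.874 ] [0.5439 0.0554 0.1067] ((438.3912353515625, 167.75140380859375), (75.41107940673828, 25.685680389404297), 4.969740390777588)
yellow/orange [554 190  16  41 196] [561.4796 210.7398] [0.5344 0.2605 0.0339] ((561.6692504882812, 210.04612731933594), (4.823818206787109, 42.53730773925781), 15.255120277404785)
yellow/orange [ 395  206   73   28 1305] [430.2176 218.5088] [0.5914 0.0734 0.1066] ((430.0099182128906, 220.90098571777344), (72.6377182006836, 25.472951889038086), 5.710593223571777)
green [ 239  124   55  100 1956] [261.4484 174.2117] [ 0.6362 -0.1049  0.0126] ((259.1328125, 174.89500427246094), (52.053321838378906, 95.50653839111328), 12.380758285522461)
green [434 124   7  22 108] [437.  134.5] [0.514  0.0469 0.0887] ((437.0, 134.50001525878906), (4.8373541831970215, 21.582042694091797), 7.125016689300537)
tip z [0.2308 0.2385 0.247 ] [ 0.6085 -0.0375  0.4047] 2728
```

View pics/w1.png

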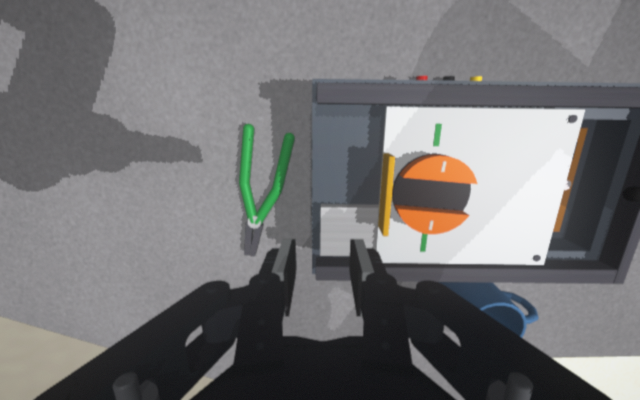

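The wrist view shows the lip at (388,193) and the fastener between its cheeks at (434,194). The fingers are behind the lip, and the fingertip height agrees with 173 mm ahead of the TCP.

```bash
python3 to.py .604 -.039 .271 201
```

```text
shift [0.0155 0.0008 0.4455] turn [ 0.     -0.      0.0039]
pos [ 0.6084 -0.0375  0.4047] yaw -158.3 F [ 0.2 -0.2  0.7] q [-0.19  0.22  1.35  0.    1.57 -2.14] gap 0.03001694886774359
```

```bash
python3 -m handwheel '[[[0.0155,0,0.15],[0,0,0.004]],[[0.0155,0,0.3],[0,0,0.004]],[[0.0155,0,0.4],[0,0,0.004]],[[0.0155,0,0.4455],[0,0,0.004]],[[0.0155,0,0.4455],[0,0,0.004]]]'
python3 -m handwheel '[[[0,0.03,0],[0,0,0]],[[0,0.06,0],[0,0,0]],[[0,0.08,0],[0,0,0]],[[0,0.1,0],[0,0,0]],[[0,0.115,0],[0,0,0]],[[0,0.13,0],[0,0,0]],[[0,0.145,0],[0,0,0]],[[0,0.16,0],[0,0,0]],[[0,0.175,0],[0,0,0]],[[0,0.19,0],[0,0,0]],[[0,0.2,0],[0,0,0]]]'
python3 - <<'E'
from h import *
np.set_printoptions(precision=4,suppress=True)
c=cam("wrist"); save(c,"w2.png"); P=cloud(c)
N,L,S,C=cv2.connectedComponentsWithStats(mask(c,(3,130,100),(35,255,255)))
for i in range(1,N):
    if S[i,4]>100:
        q=P[(L==i)&(c["depth"]>0)]; print(S[i],C[i],np.median(q,0) if len(q) else None)
E
```

```text
time: 3.62
tool_pos: [0.6042, -0.0392, 0.271]
ee_rot: [-0.183, 0.983, 0.0, -0.0]
contact_force: [-0.1, 0.2, 0.2]
finger_gap: 0.0302
finger_force: 0.0
time: 5.0
tool_pos: [0.5826, 0.0167, 0.2713]
ee_rot: [-0.183, 0.983, -0.0, 0.0]
contact_force: [3.4, -4.5, 0.8]
finger_gap: 0.0301
finger_force: 2.6
[376 191  20  84 972] [386.5041 229.9136] [0.5513 0.0384 0.1134]
[ 405  193  144   56 5456] [476.3633 222.7014] [0.5333 0.0802 0.1066]
[397 279  21   9 123] [406.8211 282.5935] [0.5823 0.0698 0.0967]
[ 443  283   88   42 1817] [492.2174 299.5735] [0.5714 0.1167 0.1059]
```

View pics/w2.png

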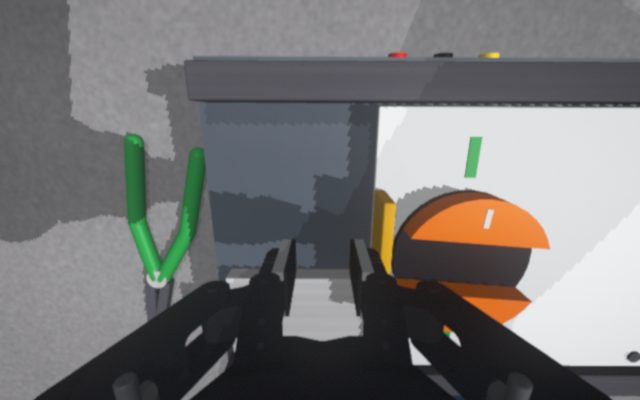

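The finger back is against the lip (about 5.6 N, sliding friction) and the panel is moving. I'll keep pushing in short steps.

```bash
python3 -m handwheel '[[[0,0.01,0],[0,0,0]],[[0,0.02,0],[0,0,0]],[[0,0.03,0],[0,0,0]],[[0,0.04,0],[0,0,0]],[[0,0.05,0],[0,0,0]],[[0,0.06,0],[0,0,0]]]' | grep -E "pos|contact"
python3 -m handwheel '[[[0,0.008,0],[0,0,0]],[[0,0.015,0],[0,0,0]],[[0,0.015,0],[0,0,0]]]'| grep -E "pos|contact"
```

```text
tool_pos: [0.5762, 0.0334, 0.2713]
contact_force: [2.6, -4.8, 1.7]
tool_pos: [0.5745, 0.0377, 0.2713]
contact_force: [2.8, -2.2, 2.1]
```

```bash
python3 -m handwheel '[[[0,0.01,0],[0,0,0]],[[0,0.015,0],[0,0,0]],[[0,0.015,0],[0,0,0]]]' | grep -E "pos|contact"
python3 - <<'E'
from h import *
np.set_printoptions(precision=4,suppress=True)
c=cam("top"); save(c,"top1.png"); P=cloud(c)
a=c["img"][130:330,190:450,::-1]; cv2.imwrite("pics/t1.png",cv2.resize(a,None,fx=3,fy=3))
E
```

```text
tool_pos: [0.5729, 0.0419, 0.2712]
contact_force: [3.0, -2.4, 2.7]
```

View pics/t1.png

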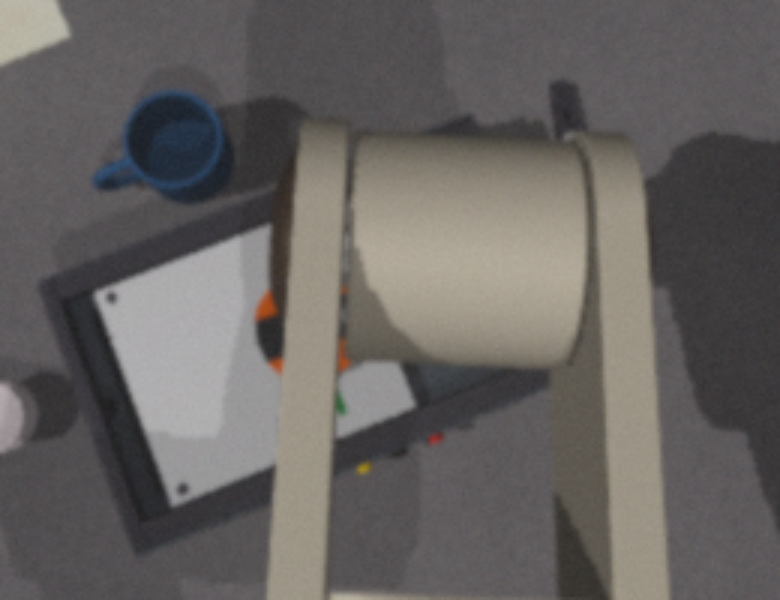

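The panel's leading edge has moved from crop x≈165 to 95, and a gap to the end wall at x≈70 remains. The friction force hasn't changed, so the panel isn't at its stop yet.

```bash
for i in 1; do python3 -m handwheel '[[[0,0.008,0],[0,0,0]],[[0,0.016,0],[0,0,0]],[[0,0.016,0],[0,0,0]]]' | grep -E "pos|contact"; done
python3 -m handwheel '[[[0,0.006,0],[0,0,0]],[[0,0.012,0],[0,0,0]],[[0,0.012,0],[0,0,0]]]' | grep -E "pos|contact"
```

```text
tool_pos: [0.5711, 0.0464, 0.2712]
contact_force: [2.3, -2.6, 1.6]
tool_pos: [0.5698, 0.0498, 0.2711]
contact_force: [4.0, -3.1, 1.9]
```

```bash
python3 -m handwheel '[[[0,0.006,0],[0,0,0]],[[0,0.012,0],[0,0,0]],[[0,0.012,0],[0,0,0]]]' | grep -E "pos|contact"
```

```text
tool_pos: [0.5684, 0.0532, 0.2711]
contact_force: [3.2, -2.6, 2.1]
```

```bash
python3 -m handwheel '[[[0,0.006,0],[0,0,0]],[[0,0.01,0],[0,0,0]],[[0,0.01,0],[0,0,0]]]' | grep -E "pos|contact"
```

```text
tool_pos: [0.5675, 0.0557, 0.2712]
contact_force: [4.4, -6.3, 1.3]
```

```bash
python3 -m handwheel '[[[0,0.005,0],[0,0,0]],[[0,0.005,0],[0,0,0]],[[0,0.005,0],[0,0,0]]]' | grep -E "pos|contact"
```

```text
tool_pos: [0.567, 0.0568, 0.2712]
contact_force: [5.3, -8.3, 1.4]
```

```bash
python3 -m handwheel '[[[0,0.005,0],[0,0,0]],[[0,0.005,0],[0,0,0]],[[0,0.005,0],[0,0,0]]]' | grep -E "pos|contact"
```

```text
tool_pos: [0.5665, 0.0581, 0.2712]
contact_force: [6.2, -10.8, 0.7]
```

The force is climbing at the stop's spring rate, so the panel is shut. Now I'll back off, rise and look at the slot.

```bash
python3 -m handwheel '[[[0,-0.05,0],[0,0,0]],[[0,-0.06,-0.15],[0,0,0]],[[0,-0.06,-0.3],[0,0,0]],[[0,-0.06,-0.4],[0,0,0]],[[0,-0.06,-0.45],[0,0,0]],[[0,-0.06,-0.45],[0,0,0]],[[0,-0.06,-0.45],[0,0,0]]]' | grep -E "time|pos|contact"
cat > look.py <<'E'
from h import *
import sys
np.set_printoptions(precision=4,suppress=True)
c=cam("wrist"); save(c,sys.argv[1]); P=cloud(c)
N,L,S,C=cv2.connectedComponentsWithStats(mask(c,(3,130,100),(35,255,255)))
for i in range(1,N):
    if S[i,4]>150:
        k=(L==i)&(c["depth"]>0)&(abs(P[...,2]-.107)<.003); q=P[k]
        if len(q)<100: print(S[i],np.median(P[(L==i)],0)); continue
        (cx,cy),(w,h),a=cv2.minAreaRect((q[:,:2]*1000).astype(np.float32)); print(S[i],"cheek med",np.median(q,0),"rect mm",(cx,cy),(w,h),a,"px",C[i])
        globals().setdefault("B",[]).append(cv2.boxPoints(((cx,cy),(w,h),a)))
b=np.array(B); m=b.reshape(-1,2).mean(0); print("slot mm",m)
E
python3 look.py w3.png
```

```text
time: 9.72
tool_pos: [0.5727, 0.0418, 0.4044]
contact_force: [-0.2, 0.1, 0.5]
[364 160  11  80 530] [0.5569 0.0845 0.1136]
[ 382  160   75   28 1429] cheek med [0.519  0.123  0.1068] rect mm (517.2819213867188, 123.78926086425781) (24.26259422302246, 70.28602600097656) 16.389402389526367 px [419.5192 174.7208]
[ 378  210   72   29 1294] cheek med [0.5679 0.139  0.1068] rect mm (570.590087890625, 139.6553497314453) (24.26051902770996, 71.31005859375) 16.574874877929688 px [412.3447 222.8238]
slot mm [543.936  131.7223]
```

View pics/w3.png

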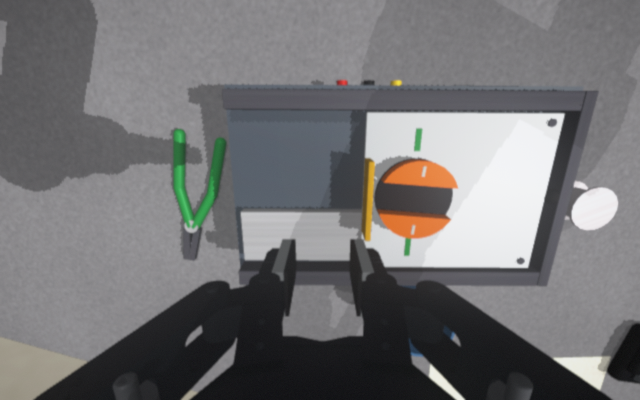

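The cover is shut: the lip is at (368,200) and the slot between the cheeks at (416,198). The slot centre comes out at about (0.544, 0.132), and the fastener is about 4° clockwise of the case's y.

```bash
python3 to.py .5445 .132 .30 197.5
```

```text
shift [-0.0213  0.3137  0.3486] turn [ 0.0003 -0.0007  0.0203]
pos [0.5727 0.0419 0.4045] yaw -158.85 F [ 0.1 -0.4  0.5] q [-0.06  0.15  1.44  0.    1.56 -2.  ] gap 0.029975045540789926
```

```bash
python3 -m handwheel '[[[-0.021,0.15,0],[0,0,0.02]],[[-0.021,0.3137,0.05],[0,0,0.02]],[[-0.021,0.3137,0.15],[0,0,0.02]],[[-0.021,0.3137,0.25],[0,0,0.02]],[[-0.021,0.3137,0.3486],[0,0,0.02]],[[-0.021,0.3137,0.3486],[0,0,0.02]],[[-0.021,0.3137,0.3486],[0,0,0.02]]]' | grep -E "time|pos|contact"
python3 look.py w4.png
```

```text
time: 10.65
tool_pos: [0.5449, 0.132, 0.3023]
contact_force: [0.9, 0.2, 0.3]
[ 266  171  116   44 3521] cheek med [0.5185 0.1248 0.1067] rect mm (517.166259765625, 124.59668731689453) (24.24463653564453, 70.41261291503906) 16.483701705932617 px [323.3485 195.7112]
[ 229  175   33  111 1564] cheek med [0.5349 0.0796 0.1069] rect mm (552.9319458007812, 86.65420532226562) (64.84274291992188, 4.902065277099609) 25.087642669677734 px [244.0422 225.6068]
[ 294  250   58   42 2041] cheek med [0.5685 0.1401 0.1066] rect mm (570.323486328125, 140.90626525878906) (24.954078674316406, 36.82612609863281) 15.686501502990723 px [322.3753 269.5228]
slot mm [546.8072 117.3857]
```

View pics/w4.png

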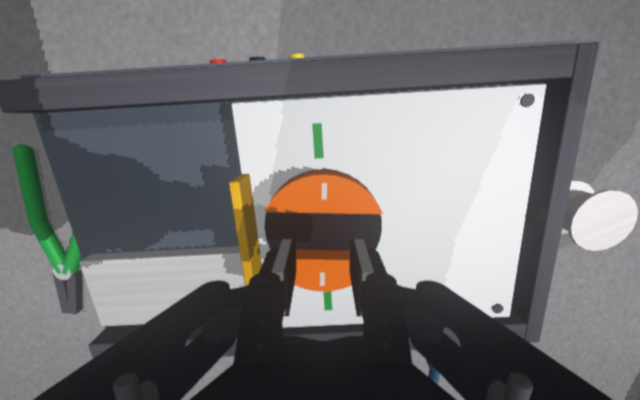

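A close look confirms the centre, with the cheeks symmetric at columns 323 and 322. I'll descend into the slot.

```bash
python3 -m handwheel '[[[0.003,0,0.03],[0,0,0]],[[0.003,0,0.06],[0,0,0]],[[0.003,0,0.08],[0,0,0]],[[0.003,0,0.1],[0,0,0]],[[0.003,0,0.1],[0,0,0]],[[0.003,0,0.1],[0,0,0]]]' | grep -E "time|pos|contact"; python3 to.py .5437 .1327 .272 197
```

```text
time: 11.45
tool_pos: [0.5439, 0.1317, 0.2717]
contact_force: [0.2, 0.0, -0.3]
shift [-0.0003  0.0033 -0.001 ] turn [0.     0.0001 0.003 ]
pos [0.5439 0.1317 0.2717] yaw -162.46 F [ 0.2  0.  -0.3] q [ 0.1   0.2   1.66  0.    1.29 -1.78] gap 0.029825706932263923
```

```bash
python3 -m handwheel '[[[0,0.002,0],[0,0,0.04]],[[0,0.002,0],[0,0,0.08]],[[0,0.002,0],[0,0,0.12]],[[0,0.002,0],[0,0,0.16]],[[0,0.002,0],[0,0,0.2]],[[0,0.002,0],[0,0,0.24]],[[0,0.002,0],[0,0,0.28]],[[0,0.002,0],[0,0,0.3]]]' | grep -E "time|pos|contact"; python3 to.py .5437 .1327 .272 300
```

```text
time: 12.45
tool_pos: [0.5439, 0.1322, 0.2719]
contact_force: [1.7, -0.6, -0.5]
shift [ 0.0015  0.001  -0.0002] turn [-4.000e-04  4.000e-04 -8.702e-01]
pos [0.5439 0.1322 0.2719] yaw 143.36 F [ 1.7 -0.6 -0.5] q [ 0.1   0.2   1.66 -0.    1.29 -0.83] gap 0.02977346455765334
```

```bash
python3 -m handwheel '[[[0,0,0],[0,0,0.04]],[[0,0,0],[0,0,0.08]],[[0,0,0],[0,0,0.12]],[[0,0,0],[0,0,0.16]],[[0,0,0],[0,0,0.2]],[[0,0,0],[0,0,0.22]],[[0,0,0],[0,0,0.22]]]' | grep -E "time|pos|contact"; python3 look.py w5.png; python3 -c "
from bench import sensors;s=sensors.observe();print(s['wrist_torque'],s['joint_positions'],s['finger_force'])"
```

```text
time: 13.32
tool_pos: [0.5438, 0.1322, 0.2719]
contact_force: [2.6, -1.9, 0.4]
[ 249  182  136   68 5215] cheek med [0.5316 0.1567 0.1066] rect mm (530.75390625, 156.64353942871094) (71.75071716308594, 24.48003578186035) 28.795440673828125 px [312.8627 213.5824]
[ 283  269   79   71 3954] cheek med [0.5523 0.1038 0.1066] rect mm (550.5452270507812, 100.08000183105469) (40.73509216308594, 33.223228454589844) 27.180078506469727 px [322.8121 307.2853]
slot mm [540.6495 128.3618]
[-0.18987869 -0.488735    0.03188783] [ 1.00874440e-01  1.99465194e-01  1.65568368e+00 -4.90384369e-05
  1.28550202e+00 -1.43976789e-01] 1.1784776346758008
```

View pics/w5.png

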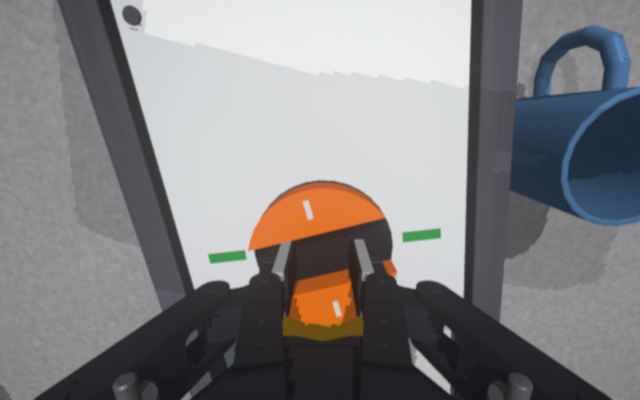

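The slot is about 8° short of the green marks at (227,257) and (421,235). I'll turn it a little further.

```bash
python3 -m handwheel '[[[0,0,0],[0,0,0.02]],[[0,0,0],[0,0,0.04]],[[0,0,0],[0,0,0.055]],[[0,0,0],[0,0,0.055]],[[0,0,0],[0,0,0.055]]]' | grep -E "time|pos|contact"; python3 look.py w6.png; python3 -c "
from bench import sensors;s=sensors.observe();print(s['wrist_torque'])"
```

```text
time: 14.0
tool_pos: [0.5438, 0.1322, 0.2717]
contact_force: [3.7, -2.2, 0.5]
[ 249  182  136   68 5222] cheek med [0.5361 0.1578 0.1066] rect mm (534.7842407226562, 158.2035369873047) (71.60953521728516, 24.980619430541992) 19.966341018676758 px [312.9881 213.7001]
[383 259  14  19 155] [0.5811 0.128  0.1013]
[ 284  269   78   71 3806] cheek med [0.5478 0.1037 0.1065] rect mm (547.21826171875, 100.3506088256836) (39.49192810058594, 32.674015045166016) 22.629547119140625 px [323.655  306.8279]
slot mm [541.0013 129.2771]
[-0.40906196 -0.56689616  0.00082663]
```

Locked: the slot is at about 20° yaw, in line with the case's x. I'll ease back within the slot's play, then lift off.

```bash
python3 -m handwheel '[[[0,0,0],[0,0,-0.04]],[[0,0,0],[0,0,-0.07]],[[0,0,0],[0,0,-0.07]],[[0,0,-0.05],[0,0,-0.07]],[[0,0,-0.15],[0,0,-0.07]],[[0,0,-0.3],[0,0,-0.07]],[[0,0,-0.45],[0,0,-0.07]],[[0,0,-0.45],[0,0,-0.07]],[[0,0,-0.45],[0,0,-0.07]]]' | grep -E "time|pos|contact"; python3 look.py w7.png
```

```text
time: 15.18
tool_pos: [0.5434, 0.1323, 0.4066]
contact_force: [-0.4, 0.3, -0.0]
[ 287  153   73   28 1390] cheek med [0.5353 0.1573 0.1066] rect mm (535.0615234375, 158.5911102294922) (70.07555389404297, 24.15876007080078) 19.325939178466797 px [322.1921 168.2345]
[ 289  204   77   44 2358] cheek med [0.5544 0.1059 0.1066] rect mm (556.4698486328125, 103.68306732177734) (74.99268341064453, 31.853588104248047) 20.446359634399414 px [325.324 224.788]
slot mm [545.7656 131.1371]
```

View pics/w7.png

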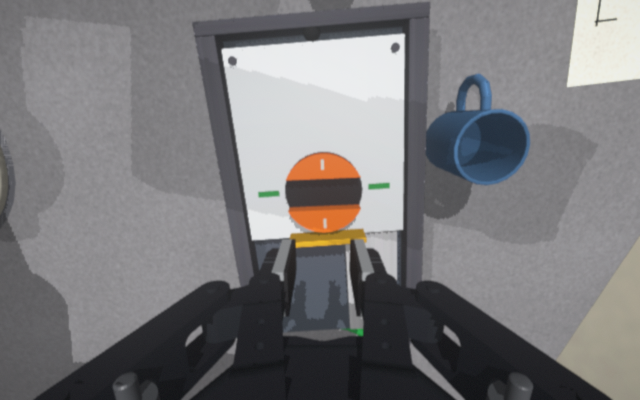

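The slot lies in line with the green marks (268,194) and (379,186), the panel is shut, and the gripper is clear.

```bash
python3 -c "
from bench import ticket;print(ticket.finish_job())"
```

```text
the job is handed in; nothing more can be done
None
```

I pushed the cover panel shut to its stop, then turned the fastener clockwise until its slot lined up with the green marks. The job was handed in at about 15 s with the arm clear, and no verdict was returned.

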